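# Pin a clamshell welding jig shut over a tube

## Robot

A 6-joint arm with a two-finger parallel gripper is mounted at the origin on the work surface. World frame = base frame: x ahead of the robot, y to its left, z up, the work surface at z = 0. Lengths are in m, angles in rad, forces in N, time in s.
With the tool pointing down it reaches from about 0.275 to 0.875 m from the base axis. Payload 12.5 kg.
Tool frame: the origin (TCP) lies on the mounting face of the last link; the fingertips stand 173 mm ahead of it and the grasp point (between the pads) lies 155 mm ahead of it; z points along the fingers, y is the line along which they close (so a half turn about z gives the same grasp; the last joint's range is limited). The gripper opens to 85 mm and grips with 20 to 120 N. Pads are 22 mm wide; open, the fingers measure 114 mm over their backs; the gripper's body (76 mm by 85 mm) begins 54 mm behind the grasp point. The pads swing forward as they close: fully open they stand 13 mm farther back than shut.
Start: joints at [1.026, 0.351, 1.652, -0, 1.139, -0.085], TCP at [0.244, 0.493, 0.405] pointing down, gripper open.
Joint ranges: [-2.75, 2.75], [-0.79, 2.1], [0.01, 2.65], [-1.57, 4.71], [0.07, 3.14], [-2.87, 2.87]. Speed limits (rad/s): [2.22, 2.22, 2.79, 3.14, 3.14, 3.14].

## Interface

Orientations are given as a unit quaternion [w, x, y, z].
In Python, from rig import sense, read_camera, calibration, job gives the robot as it stands. The module is installed in compiled form; this text tells all that it offers.
- The arm moves only by the tool send_rows, never from a script. Its argument "motion" is a list that holds one entry, the list of rows, each a list of 7 numbers: the opening, from 0 (shut) to 1 (fully open), then the shift along the tool's x, y, z in cm, then the turn, a rotation vector about the tool's x, y, z in rad. A call has 1 to 8 rows; each row shifts and turns the commanded pose from where the row before left it, along the tool's axes as they then stand; what a row does not reach is not made up. A row lasts 1/12 s, in which the tool goes at most 41.7 mm and 7.16 degrees, less where a joint would pass 70% of its speed; a pose out of reach is approached as far as the arm can. A call is refused whole if a number of a shift passes 4.17 or a number of a turn 0.125, either way. A call with a gripper value outside its range is refused whole. The fingers move at their own pace and stop on an object; "force" is the grip in N (left out, the last holds). Time passes only in rows, so rows that do not move let the fingers close. It gives the time, the measured TCP pose, the force, the opening and the grip force at its end, in the units of the state.
- sense(): the state, without advancing time (a new reading comes with each control period).
- read_camera(name): name is "side" or "top" or "wrist"; returns (picture, depth): 400x640x3 uint8, red, green, blue; 400x640 float32, m along the optical axis (not along the pixel's ray), 0 where there is no reading.
- calibration(name): a dict with "vfov" (degrees; the focal length in pixels is half the picture's height over the tangent of half this angle, whatever the lens; pixels are square), "cx", "cy" (the principal point, pixels), "rvec" (rotation vector, rad) and "tvec" (3), from world to camera coordinates, as OpenCV has them. Camera axes: x right, y down, z forward; pixel columns grow to the right and rows downward; lengths in m; the calibration is good to about 2 mm. A picture is of the moment at which its call begins: read the wrist's pose just before it. calibration takes no time and is no camera call; for the wrist camera it gives the pose at the moment of the call.
- job.sign_off(): hands the job in; it is judged then, once.
The state is a dict: "clock": time; "qpos": joint angles; "dq": joint speeds; "effort": joint torques, N m; "ee_pos": TCP position; "orientation": TCP orientation; "force": force on the tool from outside, world axes, zero at the start; "wrist_torque": the same for the moment, N m; "finger_gap": finger opening in m; "grasp_force": force on a finger pad.
Only numpy, scipy, OpenCV 4.12 (cv2) and the standard library are available. Lean on these libraries where they do the work, as an engineer would, in place of code of your own. Each camera call takes 0.05 s, during which the arm holds its last target. There are 200 camera calls.

## Task

Load the tack-welding jig: slide the square tube along its channel, under the bridge, until it is fully home against the end stop, then swing the hinged lid down over it. Take the locking pin (the one with the broad collar) from the wooden holder, push it down through the lid's hole into the block below until its collar sits on the lid, and finish while still holding the pin and pressing it down firmly, so that the springy lid stays fully shut. Leave the punch and the other things on the bench where they are.

Things in the scene. Friction and masses are not known exactly. Their poses are not given: they have to be found in the camera images.
- jig: The jig, bolted to the bench; place and yaw vary. Origin at bench height; z up, +x to the hinge side, -x to the pin block, y along the tube channel (mm below are in this frame). Aluminium base plate x -35 to 80, y -170 to 105, top z 12. Channel centred on x = 0, floor z 12, 32 wide inside, its walls 8 thick, up to z 22 only. Hinge cheeks x 44 to 66, y +-(42 to 54), up to z 62.
- jig_bridge (a point): Centre of the bridge's top face (jig x 0, y -54, z 56 mm); axes as the jig's. The steel bridge over the channel covers y -60 to -48, x +-26; the tube passes under its beam, whose underside is at z 48.
- jig_stop (a point): Middle of the end stop's face that meets the tube (jig x 0, y 90, z 27 mm); axes as the jig's. The stop is a steel block x +-24, y 90 to 102, z 12 to 46 at the channel's +y end.
- jig_hole (a point): Centre of the mouth of the vertical hole (14.5 mm in diameter, open down to the bench) in the top face of the steel pin block: jig x -60, y 0, z 46 mm; axes as the jig's. The block is 50 x 50 mm and 46 mm tall.
- lid (a joint): Lid angle, rad: 0 = fully shut (level), growing as it opens upward; starts at 0.8 to 1.25, limit 1.5. The hinge is stiff: the lid stays where it is left, but near shut a spring plunger (jig x -30, y 30) lifts it to about 0.05 ajar unless pressed. At the lid's hole 2 to 4 N swing it down; the last bit to fully shut takes about 7 N.
- lid_hinge (a point): A point on the hinge axis, midway along it (jig frame x = 55, y = 0, z = 53 mm). The axis is parallel to the jig's y. The point is fixed to the lid and turns with it.
- lid_hole (a point): Centre of the lid's hole (15 mm in diameter), on the lid's upper face, 115 mm from the hinge axis; turns with the lid, its z the outward normal. The lid: aluminium plate 10 mm thick, 80 wide in y, 10 to 135 mm from the axis, its mid-plane through the axis. Shut, its upper face is at jig z 58, the holes line up, and its copper underside pad is 2 mm above the tube.
- tube: Dark square steel tube, 30 x 30 x 180 mm along its y (parallel to the jig's y), both ends plugged flat, about 0.33 kg; lies loose in the channel on its floor. Origin at the centre of its underside. Starts with its centre at jig y = -50 to -75 mm; fully home its centre is at jig y = 0.
- pin: Steel locking pin, upright, about 0.12 kg. Origin at the lower tip, z up along the pin. Shank 12 mm in diameter, 48 mm long, nose tapered over the lowest 7 mm; then a collar 30 mm in diameter, 6 mm thick (z 48 to 54); then a round grip 20 mm in diameter (z 54 to 90). It stands in one of the holder's two holes with its tip on the bench.
- holder: Wooden block 130 x 56 x 40 mm, fixed to the bench, its place and yaw vary. Origin at the centre of its underside. Two upright through holes, 14.5 mm wide, on its x axis at x = -35 and +35 mm: one holds the pin, the other the punch.
- punch: Slim steel centre punch, 11 mm in diameter, 112 mm tall, no collar, upright in the holder's other hole, 70 mm from the pin. To be left alone.
- hammer: Hammer about 280 mm long lying on the bench right of the jig. To be left alone.
- wrench: Wrench about 140 mm long lying on the bench between jig and holder. To be left alone.
- offcut: Piece of angle iron, 40 x 70 x 40 mm, behind and to the left of the jig. To be left alone.
- spraycan: Grey spray can, 54 mm in diameter, 130 mm tall, beyond and to the left of the jig. To be left alone.
- brush: Brush about 200 mm long lying at the left. To be left alone.

How it is judged:
On the way, in this order (a step that is already met when the one before it is completed fails the run):
1. the tube is slid home against the end stop (y of tube in the frame of jig above -0.005 m), for 0.2 s.
2. the lid is swung down over the tube (value of joint lid below 0.1 rad), for 0.2 s.
At the end, for the whole second after the job is handed in: Tube within 5 mm of the stop; lid shut within 0.02 rad; pin tip 31 mm or more below the block's top (36 is fully seated), within 4 mm of the hole's axis and 0.08 rad of vertical; fingers on the pin (over 2 N), pin pressed on the jig with over 4 N, through the last second (y of tube in the frame of jig above -0.005 m and value of joint lid below 0.02 rad and z of pin in the frame of jig_hole below -0.031 m and horizontal distance between pin and jig_hole below 0.004 m and angle between pin's own z axis and vertical below 0.08 rad and contact force between pin and jig above 4 N and contact force between the fingers and pin above 2 N); the arm keeps its last pose, push and grip.
It fails at once if the punch or another thing on the bench is moved by more than 40 mm (distance of any of punch, hammer, wrench, offcut, spraycan, brush from where it was at the start of the episode above 0.04 m).
It also fails if it takes over 64 s, if anything falls off the work surface, if the arm or the gripper's body presses on something with over 40 N, if the wrist force passes 120 N, or if a joint passes its speed limit or range.

## Working session

There is one attempt and no reset: what is moved stays moved. The work goes in short steps, Python scripts to look and compute and a tool call to move; the robot and the scene stay as the last step left them, time stands still between calls to the robot, and variables do not carry over. Pictures are saved under pics/ and viewed, at most 10 in all, crops included, and the job is handed in when it is done.

Besides the shell and the picture viewer there is one more tool, called after "Call:" by a JSON object that holds its "fn" and its "kwargs", one argument or row to a line. send_rows: Moves the arm, as the interface text tells. Its arguments: {"type":"object","properties":{"motion":{"type":"array","items":{"type":"array","items":{"type":"array","items":{"type":"number"}}}},"force":{"type":"number"}},"required":["motion"]}

```bash
mkdir -p pics; cat > h.py <<'E'
import numpy as np, cv2
from rig import sense, read_camera, calibration, job
def cal(n):
    c=calibration(n); f=200/np.tan(np.radians(c['vfov'])/2)
    R=cv2.Rodrigues(np.array(c['rvec'],float))[0]; return f,c['cx'],c['cy'],R,np.array(c['tvec'],float).ravel()
def cast(c,uv,z):
    f,cx,cy,R,t=c; uv=np.atleast_2d(uv).astype(float)
    d=np.c_[(uv[:,0]-cx)/f,(uv[:,1]-cy)/f,np.ones(len(uv))]@R; o=-R.T@t
    return o+d*((z-o[2])/d[:,2])[:,None]
def cloud(c,D):
    f,cx,cy,R,t=c; v,u=np.mgrid[:D.shape[0],:D.shape[1]]
    P=np.stack([(u-cx)/f*D,(v-cy)/f*D,D],-1); return (P-t)@R
def proj(c,P):
    f,cx,cy,R,t=c; q=np.atleast_2d(P)@R.T+t; return q[:,:2]/q[:,2:]*f+[cx,cy]
E
python3 - <<'E'
from h import *
s=sense(); print({k:np.round(v,3) for k,v in s.items()})
for n in ['top','side','wrist']:
    c=cal(n); p,D=read_camera(n); cv2.imwrite(f'pics/{n}0.png',p[...,::-1]); np.savez(f'{n}0.npz',p=p,D=D)
    print(n,c[0],-c[3].T@c[4],c[3][2],(D>0).mean())
E
```

```text
{'clock': np.float64(0.0), 'qpos': array([ 1.026,  0.351,  1.652, -0.   ,  1.139, -0.085]), 'dq': array([ 0.001,  0.   ,  0.   , -0.001,  0.001, -0.   ]), 'effort': array([ 1.0000e-03, -5.0610e+01, -2.9141e+01, -0.0000e+00,  4.0000e-03,
       -0.0000e+00]), 'ee_pos': array([0.244, 0.493, 0.404]), 'orientation': array([-0.   ,  0.228,  0.974, -0.001]), 'force': array([ 0.185,  0.081, -0.547]), 'wrist_torque': array([-0.019, -0.02 ,  0.06 ]), 'grasp_force': np.float64(0.0), 'finger_gap': np.float64(0.085)}
top 421.3408820553639 [ 0.40858271 -0.00165407  1.29109226] [ 0.12591347  0.0210441  -0.991818  ] 0.996078125
side 476.0743317019753 [0.51147036 1.02606541 1.14709883] [ 0.04191461 -0.6867463  -0.72568773] 0.99609375
wrist 313.8799036683914 [0.17563475 0.52697933 0.37304599] [ 0.26906488 -0.13410463 -0.95374003] 0.99609765625
```

View pics/top0.png

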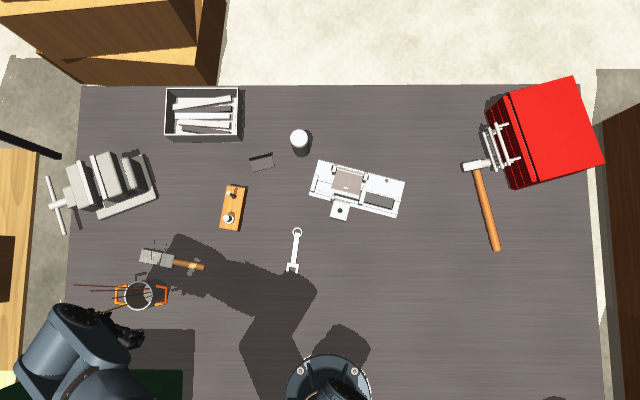

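View pics/side0.png

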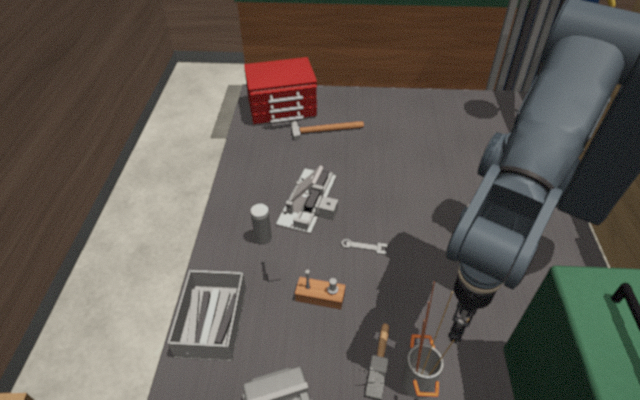

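Top view: the jig is at about (357,190), its pin block at (340,211) and the end stop to the left at (315,175). The holder is at (232,208), with the pin (white collar) at (228,218) and the punch at (235,190). The spray can is at (300,140) and the wrench at (295,250). The side view shows the same layout.

```bash
python3 - <<'E'
from h import *
a=np.load('top0.npz');p,D=a['p'],a['D'];c=cal('top');W=cloud(c,D)
def rect(m,z):
    n,l,st,ce=cv2.connectedComponentsWithStats(m.astype(np.uint8)); i=1+np.argmax(st[1:,4])
    v,u=np.where(l==i); P=cast(c,np.c_[u,v],z)[:,:2].astype(np.float32); r=cv2.minAreaRect(P); print(r,len(P)); return l==i
roi=np.zeros(D.shape,bool);roi[150:230,300:415]=1
z=W[...,2]
print('base');rect(roi&(z>.006),.012)
print('z hist',np.histogram(z[roi],bins=np.arange(0,.22,.01)))
roi2=np.zeros(D.shape,bool);roi2[175:240,212:252]=1
print('holder');rect(roi2&(z>.03)&(z<.046),.04)
# holder parts above
for lo,hi in((.05,.2),):
    m=(roi2&(z>lo)).astype(np.uint8);n,l,st,ce=cv2.connectedComponentsWithStats(m)
    for i in range(1,n): print(st[i],W[l==i].mean(0),W[l==i].max(0))
crop=np.hstack([cv2.resize(p[145:235,300:420],None,fx=4,fy=4,interpolation=2),cv2.resize(p[175:265,205:275],None,fx=4,fy=4,interpolation=2)])
cv2.imwrite('pics/c1.png',crop[...,::-1])
E
```

```text
base
((0.5898573398590088, -0.08114062249660492), (0.28026649355888367, 0.1656128466129303), 75.06774139404297) 3600
z hist (array([3001, 1318,  328,  148,  581,  177,  103,   51,   63,   49,   55,
         57,   54,   57,   63,   77,  106,    0,    0,    0,    0]), array([0.  , 0.01, 0.02, 0.03, 0.04, 0.05, 0.06, 0.07, 0.08, 0.09, 0.1 ,
       0.11, 0.12, 0.13, 0.14, 0.15, 0.16, 0.17, 0.18, 0.19, 0.2 , 0.21]))
holder
((0.550849974155426, 0.2874782979488373), (0.05867645889520645, 0.13021904230117798), 81.25497436523438) 699
[225 181   1   1   1] [ 0.40858271 -0.00165407  1.29109226] [ 0.40858271 -0.00165407  1.29109226]
[233 183   1   1   1] [ 0.40858271 -0.00165407  1.29109226] [ 0.40858271 -0.00165407  1.29109226]
[237 185   1   1   1] [ 0.40858271 -0.00165407  1.29109226] [ 0.40858271 -0.00165407  1.29109226]
[227 191   8   7  29] [0.5847114  0.28141374 0.09171364] [0.59021667 0.28664122 0.11463876]
[238 194   1   1   1] [ 0.40858271 -0.00165407  1.29109226] [ 0.40858271 -0.00165407  1.29109226]
[212 206   1   1   1] [ 0.40858271 -0.00165407  1.29109226] [ 0.40858271 -0.00165407  1.29109226]
[225 206   1   1   1] [ 0.40858271 -0.00165407  1.29109226] [ 0.40858271 -0.00165407  1.29109226]
[247 206   1   1   1] [ 0.40858271 -0.00165407  1.29109226] [ 0.40858271 -0.00165407  1.29109226]
[223 214  11  10  88] [0.51551795 0.29042618 0.07274604] [0.5307824  0.30648527 0.09396713]
[247 229   1   1   1] [ 0.40858271 -0.00165407  1.29109226] [ 0.40858271 -0.00165407  1.29109226]
[225 230   1   1   1] [ 0.40858271 -0.00165407  1.29109226] [ 0.40858271 -0.00165407  1.29109226]
[233 236   1   1   1] [ 0.40858271 -0.00165407  1.29109226] [ 0.40858271 -0.00165407  1.29109226]
[249 238   1   1   1] [ 0.40858271 -0.00165407  1.29109226] [ 0.40858271 -0.00165407  1.29109226]
```

View pics/c1.png

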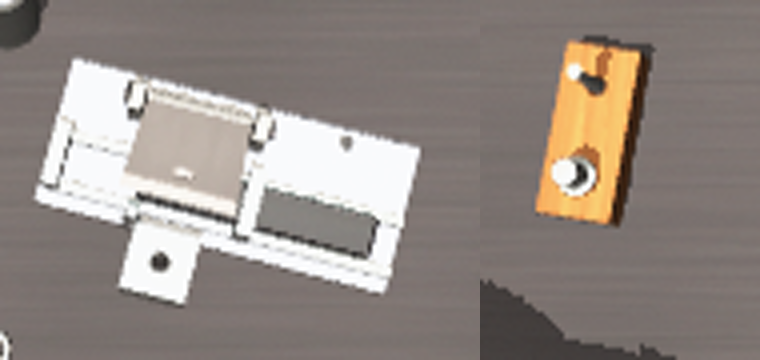

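The crop shows these points (4x scale): base plate corners at (72,58), (420,150), (385,293) and (36,200), and block hole at (160,261). The lid is open between the cheeks. The tube's dark top runs from (257,185) to (378,257), with its near end at about x=375. In the right part, the pin top is at (570,172) and the punch top at (573,70).

```bash
python3 - <<'E'
from h import *
c=cal('top');a=np.load('top0.npz');W=cloud(c,a['D']);z=W[...,2];p=a['p'].astype(int)
K=np.array([[72,58],[420,150],[385,293],[36,200]])/4+[300,145]-.4
C=cast(c,K,.012)[:,:2]; print('corners',C.round(4))
J=np.array([[80,105],[80,-170],[-35,-170],[-35,105]])/1000
A=J-J.mean(0);B=C-C.mean(0);th=np.arctan2((A[:,0]*B[:,1]-A[:,1]*B[:,0]).sum(),(A*B).sum())
R=np.array([[np.cos(th),-np.sin(th)],[np.sin(th),np.cos(th)]]);o=C.mean(0)-R@J.mean(0);print('yaw',th,'o',o)
h=cast(c,np.array([160,261])/4+[300,145]-.4,.046)[0,:2];print('hole jig',R.T@(h-o))
L=(W[...,:2]-o)@R
j=np.dstack([L,z])
# tube: dark top z~.042
m=(abs(j[...,0])<.015)&(j[...,1]<-.062)&(z>.033)&(z<.05);print('tube y min',j[m][:,1].min(),np.sort(j[m][:,1])[:5],np.median(z[m]))
m=(abs(j[...,1])<.03)&(j[...,0]<.05)&(j[...,0]>-.04)&(z>.07)&(z<.3);q=j[m];f=np.polyfit(q[:,0],q[:,2],1);print('lid',f,np.arctan(-f[0]),q[:,2].max(),np.arctan2(q[:,2]-.053,.055-q[:,0]).mean())
m=(abs(j[...,0]+.06)<.02)&(abs(j[...,1])<.02);print('block z',np.median(z[m]))
m=(abs(j[...,0])<.02)&(abs(j[...,1]+.054)<.004);print('bridge z',np.median(z[m]))
q=cast(c,np.array([[570-480,172]])/4+[205,175]-.4,.09);print('pin top',q, 'punch',cast(c,np.array([[573-480,70]])/4+[205,175]-.4,.112))
E
```

```text
corners [[ 0.7062  0.0319]
 [ 0.6339 -0.2353]
 [ 0.5239 -0.2065]
 [ 0.5949  0.059 ]]
yaw -0.26037345767146314 o [ 0.60134673 -0.05050318]
hole jig [-0.05912528  0.00025282]
tube y min -0.14997331778161135 [-0.14997332 -0.14932954 -0.14904744 -0.14903795 -0.14895114] 0.0418619879579613
lid [-1.27808947  0.134172  ] 0.9068685369282747 0.16864748992173487 1.00546670119865
block z 0.04560604000143036
bridge z 0.05628394763301441
pin top [[0.51647549 0.28926817 0.09      ]] punch [[0.5872484  0.28411708 0.112     ]]
```

```bash
cat >> h.py <<'E'
from scipy.spatial.transform import Rotation as Ro
def head(deg,tilt=0):  # tool down, tool x at heading deg (world)
    a=np.radians(deg); x=np.array([np.cos(a),np.sin(a),0]); z=np.array([0,0,-1.]); return Ro.from_matrix(np.c_[x,np.cross(z,x),z])
JO=np.array([.6013,-.0505]);JY=-.2604
def jw(x,y): c,s=np.cos(JY),np.sin(JY); return JO+np.array([c*x-s*y,s*x+c*y])/1000
def plan(p1,R1,grip,step=4.0,start=None):
    s=sense(); p,o=start or (np.array(s['ee_pos']),Ro.from_quat(np.array(s['orientation'])[[1,2,3,0]]))
    v=(o.inv()*R1).as_rotvec(); d=np.array(p1)-p
    n=int(np.ceil(max(np.linalg.norm(d)*100/step,np.abs(v).max()/.12,1)))
    for k in range(n):
        print([grip]+(o.inv().apply(d/n)*100).round(2).tolist()+(v/n).round(3).tolist()); o=o*Ro.from_rotvec(v/n)
    print(n,'rows; from',p.round(4),'turn',v.round(3))
    return np.array(p1),R1
E
python3 -c "
from h import *
plan([.57,-.06,.404],head(75.1),0)"
```

```text
[0, -3.16, -2.06, 0.0, -0.0, 0.0, 0.081]
[0, -3.32, -1.8, 0.0, -0.0, 0.0, 0.081]
[0, -3.45, -1.53, 0.0, -0.0, 0.0, 0.081]
[0, -3.56, -1.25, 0.0, -0.0, 0.0, 0.081]
[0, -3.65, -0.95, 0.0, -0.0, 0.0, 0.081]
[0, -3.72, -0.66, 0.0, -0.0, 0.0, 0.081]
[0, -3.76, -0.36, 0.0, -0.0, 0.0, 0.081]
[0, -3.77, -0.05, 0.0, -0.0, 0.0, 0.081]
[0, -3.77, 0.25, 0.0, -0.0, 0.0, 0.081]
[0, -3.73, 0.56, 0.0, -0.0, 0.0, 0.081]
[0, -3.68, 0.85, 0.0, -0.0, 0.0, 0.081]
[0, -3.6, 1.15, 0.0, -0.0, 0.0, 0.081]
[0, -3.49, 1.43, 0.0, -0.0, 0.0, 0.081]
[0, -3.37, 1.71, 0.0, -0.0, 0.0, 0.081]
[0, -3.22, 1.98, 0.0, -0.0, 0.0, 0.081]
[0, -3.05, 2.23, 0.0, -0.0, 0.0, 0.081]
[0, -2.86, 2.47, 0.0, -0.0, 0.0, 0.081]
17 rows; from [0.244  0.4928 0.4043] turn [-1.000e-03  1.000e-03  1.371e+00]
```

Call:
{"fn": "send_rows", "kwargs": {
  "motion": [
    [[0,-3.2,-2.1,0,0,0,0.081],[0,-3.3,-1.8,0,0,0,0.081],[0,-3.5,-1.5,0,0,0,0.081],[0,-3.6,-1.2,0,0,0,0.081],[0,-3.7,-0.9,0,0,0,0.081],[0,-3.7,-0.7,0,0,0,0.081],[0,-3.8,-0.4,0,0,0,0.081],[0,-3.8,0,0,0,0,0.081]]
  ],
  "force": 40
}}

```text
clock: 0.82
ee_pos: [0.3994, 0.2298, 0.4047]
orientation: [-0.0, 0.528, 0.849, -0.0]
force: [1.5, 0.3, 0.1]
finger_gap: 0.0001
grasp_force: 0.0
```

Call:
{"fn": "send_rows", "kwargs": {
  "motion": [
    [[0,-3.8,0.3,0,0,0,0.081],[0,-3.7,0.6,0,0,0,0.081],[0,-3.7,0.9,0,0,0,0.081],[0,-3.6,1.2,0,0,0,0.081],[0,-3.5,1.4,0,0,0,0.081],[0,-3.4,1.7,0,0,0,0.081],[0,-3.2,2.0,0,0,0,0.081],[0,-3.0,2.3,0,0,0,0.081]]
  ]
}}

```text
clock: 1.48
ee_pos: [0.5544, -0.0306, 0.4045]
orientation: [-0.0, 0.771, 0.637, -0.0]
force: [0.3, 0.8, -0.3]
finger_gap: -0.0003
grasp_force: 0.0
```

Call:
{"fn": "send_rows", "kwargs": {
  "motion": [
    [[0,-2.9,2.5,0,0,0,0.081],[0,0,0,0,0,0,0],[0,0,0,0,0,0,0]]
  ]
}}

```text
clock: 1.73
ee_pos: [0.5734, -0.0633, 0.404]
orientation: [-0.0, 0.795, 0.606, -0.0]
force: [-0.9, 0.1, -0.6]
finger_gap: -0.0
grasp_force: 0.0
```

```bash
python3 - <<'E'
from h import *
s=sense();c=cal('wrist');p,D=read_camera('wrist');cv2.imwrite('pics/w1.png',p[...,::-1]);np.savez('w1.npz',p=p,D=D,**{'c%d'%i:x for i,x in enumerate(c)})
print(s['clock'],s['ee_pos'],s['qpos'],Ro.from_quat(np.array(s['orientation'])[[1,2,3,0]]).as_matrix()[:,0])
print(proj(c,[[*jw(-60,0),.046],[*jw(0,-54),.056],[*jw(80,-170),.012],[*jw(-35,-170),.012],[*jw(-35,105),.012],[*jw(80,105),.012]]))
E
```

```text
1.7333 [ 0.57343384 -0.06325367  0.40398643] [-1.90553583e-01  4.00339274e-01  1.58083149e+00  1.24552227e-05
  1.16144647e+00  7.77172881e-02] [ 2.65069306e-01  9.64229360e-01 -6.81606523e-05]
[[282.99987908 159.23194357]
 [340.18571505 210.57524388]
 [397.7549226  282.35574006]
 [310.19466296 282.91918095]
 [306.0835517   54.14993433]
 [415.62166895  53.13668508]]
```

View pics/w1.png

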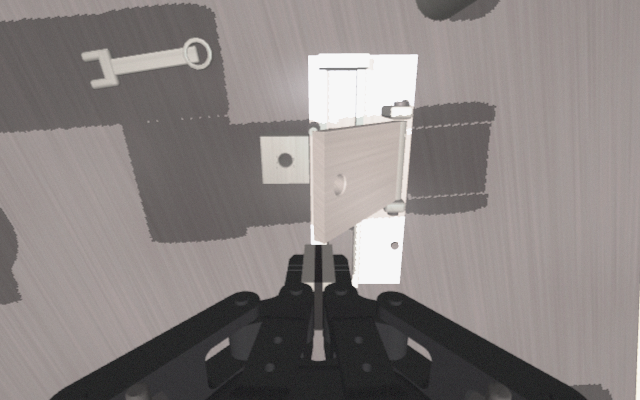

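The wrist view shows the pin-block hole at (285.5,159.5), the base plate's top corners at (308.5,55) and (418,55), the lid hole at (341,184), the bridge hidden behind the fingers, and the fingertips at about (319,246). I'll check the wrist calibration against the fingertips.

```bash
python3 - <<'E'
from h import *
a=np.load('w1.npz');p,D=a['p'],a['D'];c=cal('wrist');s=sense();e=np.array(s['ee_pos'])
o=Ro.from_quat(np.array(s['orientation'])[[1,2,3,0]])
for dx in(-.011,0,.011): print(proj(c,e+o.apply([dx,0,.173])))
W=cloud(c,D)
# tip: nearest stuff around
L=o.inv().apply((W-e).reshape(-1,3)).reshape(W.shape)
m=(abs(L[...,2]-.165)<.02)&(abs(L[...,1])<.04)&(abs(L[...,0])<.03)&(D>0);q=L[m];print('tip',q.min(0),q.max(0),np.where(m)[1].min(),np.where(m)[1].max())
q=L[m&(L[...,2]>.16)];print(q.min(0),q.max(0),q.mean(0))
# hole & jig in wrist
h=cast(c,[[285.5,159.5]],.046)[0];print('hole',h,'top says',jw(-60,0))
cor=cast(c,[[308.5,55],[417.5,55]],.012);print(cor, jw(-35,105),jw(80,105))
cth,sth=np.cos(JY),np.sin(JY);R=np.array([[cth,-sth],[sth,cth]]);Lj=np.dstack([(W[...,:2]-JO)@R,W[...,2]])
m=(abs(Lj[...,1])<.03)&(Lj[...,2]>.065)&(Lj[...,2]<.3)&(Lj[...,0]<.05)&(Lj[...,0]>-.06);q=Lj[m];f=np.polyfit(q[:,0],q[:,2],1);print('lid',f,np.arctan(-f[0]),q.max(0),q.min(0))
E
```

```text
[[316.84158876 280.7424532 ]]
[[316.81120692 261.6488332 ]]
[[316.77952966 241.74110052]]
tip [ 0.0059311  -0.01332759  0.14500124] [0.01205897 0.0140152  0.17012657] 285 350
[ 0.00632725 -0.01332759  0.16001482] [0.01186315 0.0140152  0.17012657] [0.00948516 0.00048354 0.16409292]
hole [ 0.54516725 -0.03485445  0.046     ] top says [ 0.54332278 -0.03505197]
[[0.59597035 0.05982505 0.012     ]
 [0.70656102 0.0295858  0.012     ]] [0.594514   0.05997149] [0.70563701 0.03036278]
lid [-1.38293178  0.2212426 ] 0.9447336856853813 [0.04994753 0.02998353 0.29999945] [-0.05999867 -0.02998311  0.06789886]
```

```bash
sed -i 's/^JO=.*/JO=np.array([.6023,-.0504]);JY=-.262/' h.py; python3 - <<'E'
from h import *
R=head(90+np.degrees(JY))*Ro.from_euler('y',.3)
a=plan([*jw(0,-229),.26],R,0)
plan([*jw(0,-229),.193],R,0,start=a)
E
```

```text
[0, -3.0, 0.38, 2.06, -0.0, 0.043, -0.001]
[0, -3.09, 0.37, 1.93, -0.0, 0.043, -0.001]
[0, -3.17, 0.37, 1.79, -0.0, 0.043, -0.001]
[0, -3.24, 0.37, 1.66, -0.0, 0.043, -0.001]
[0, -3.31, 0.37, 1.52, -0.0, 0.043, -0.001]
[0, -3.37, 0.37, 1.37, -0.0, 0.043, -0.001]
[0, -3.43, 0.36, 1.23, -0.0, 0.043, -0.001]
7 rows; from [ 0.573  -0.0621  0.4041] turn [-0.001  0.3   -0.005]
[0, -0.99, 0.0, 3.2, 0.0, 0.0, 0.0]
[0, -0.99, 0.0, 3.2, 0.0, 0.0, 0.0]
2 rows; from [ 0.543  -0.2716  0.26  ] turn [0. 0. 0.]
```

Call:
{"fn": "send_rows", "kwargs": {
  "motion": [
    [[0,-3.0,0.38,2.06,0,0.043,0],[0,-3.1,0.37,1.9,0,0.043,0],[0,-3.2,0.37,1.8,0,0.043,0],[0,-3.25,0.37,1.65,0,0.043,-0.001],[0,-3.3,0.37,1.5,0,0.043,-0.001],[0,-3.35,0.37,1.35,0,0.043,-0.001],[0,-3.4,0.36,1.2,0,0.043,-0.001],[0,0,0,0,0,0,0]]
  ]
}}

```text
clock: 2.45
ee_pos: [0.5413, -0.274, 0.2579]
orientation: [-0.093, 0.785, 0.601, 0.119]
force: [-0.2, -0.4, -0.2]
finger_gap: -0.0001
grasp_force: 0.0
```

Call:
{"fn": "send_rows", "kwargs": {
  "motion": [
    [[0,-1.0,0,3.2,0,0,0],[0,-1.0,0,3.2,0,0,0],[0,0,0,0,0,0,0],[0,0,0,0,0,0,0]]
  ]
}}

```text
clock: 2.78
ee_pos: [0.543, -0.2702, 0.1942]
orientation: [-0.092, 0.784, 0.602, 0.119]
force: [0.6, -0.0, -0.1]
finger_gap: 0.0002
grasp_force: 0.0
```

```bash
cat >> h.py <<'E'
def tipj():
    s=sense();o=Ro.from_quat(np.array(s['orientation'])[[1,2,3,0]]);t=np.array(s['ee_pos'])+o.apply([0,0,.173])
    c,q=np.cos(JY),np.sin(JY);d=t[:2]-JO;return np.array([c*d[0]+q*d[1],-q*d[0]+c*d[1],t[2]]).round(4),np.array(s['force']).round(1),s['clock']
E
python3 - <<'E'
from h import *
print(tipj())
R=head(90+np.degrees(JY))*Ro.from_euler('y',.3)
plan([*jw(0,-229+60),.193],R,0,step=2)
p,D=read_camera('side');cv2.imwrite('pics/s1.png',cv2.resize(p[140:260,240:380],None,fx=5,fy=5)[...,::-1])
E
```

```text
(array([-0.0007, -0.1762,  0.029 ]), array([ 0.6, -0. , -0.1]), 2.7833)
[0, 1.85, 0.01, 0.62, -0.001, -0.001, 0.0]
[0, 1.86, 0.01, 0.62, -0.001, -0.001, 0.0]
[0, 1.86, 0.01, 0.62, -0.001, -0.001, 0.0]
3 rows; from [ 0.543  -0.2702  0.1942] turn [-0.002 -0.002  0.001]
```

View pics/s1.png

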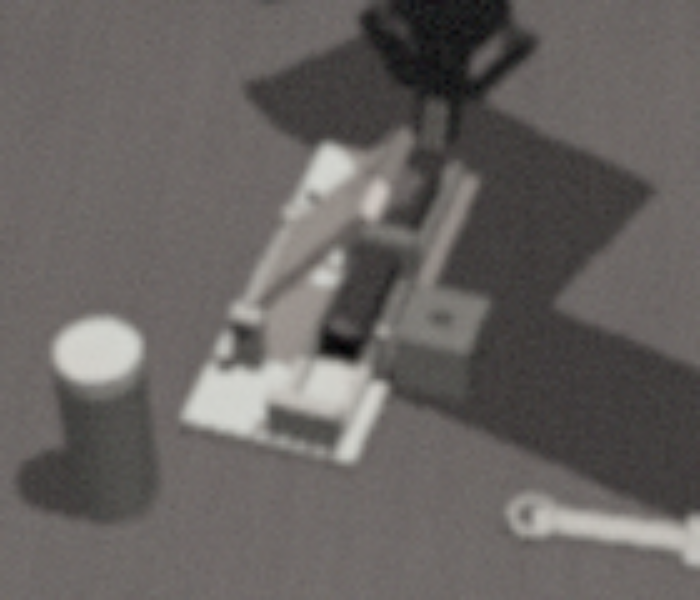

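The crop shows the closed fingers just behind the tube's near end at about (430,150), and the gap to the stop at about (330,360). Pushing now.

Call:
{"fn": "send_rows", "kwargs": {
  "motion": [
    [[0,0.95,0,0.3,0,0,0],[0,0.95,0,0.3,0,0,0],[0,0.95,0,0.3,0,0,0],[0,0.95,0,0.3,0,0,0],[0,0.95,0,0.3,0,0,0],[0,0.95,0,0.3,0,0,0],[0,0.65,0,0.2,0,0,0],[0,0,0,0,0,0,0]]
  ]
}}

```text
clock: 3.5
ee_pos: [0.5606, -0.2057, 0.1941]
orientation: [-0.091, 0.784, 0.602, 0.119]
force: [-0.1, 0.1, -0.1]
finger_gap: -0.0003
grasp_force: 0.0
```

Call:
{"fn": "send_rows", "kwargs": {
  "motion": [
    [[0,0.3,0,0.1,0,0,0],[0,0.2,0,0.06,0,0,0],[0,0.2,0,0.06,0,0,0],[0,0,0,0,0,0,0]]
  ]
}}

```text
clock: 3.83
ee_pos: [0.5622, -0.2001, 0.194]
orientation: [-0.091, 0.784, 0.602, 0.119]
force: [0.6, -0.6, -0.1]
finger_gap: -0.0001
grasp_force: 0.0
```

```bash
python3 - <<'E'
from h import *
print(tipj())
E
```

```text
(array([ 1.000e-04, -1.037e-01,  2.880e-02]), array([ 0.6, -0.6, -0.1]), 3.8333)
```

Call:
{"fn": "send_rows", "kwargs": {
  "motion": [
    [[0,0.1,0,0.03,0,0,0],[0,0.1,0,0.03,0,0,0],[0,0.1,0,0.03,0,0,0],[0,0,0,0,0,0,0]]
  ]
}}

```text
clock: 4.17
ee_pos: [0.5629, -0.1975, 0.1942]
orientation: [-0.091, 0.784, 0.602, 0.119]
force: [-1.4, -4.5, -0.9]
finger_gap: -0.0002
grasp_force: 2.1
```

Call:
{"fn": "send_rows", "kwargs": {
  "motion": [
    [[0,0.1,0,0.03,0,0,0],[0,0,0,0,0,0,0],[0,0,0,0,0,0,0]]
  ]
}}

```text
clock: 4.42
ee_pos: [0.5631, -0.1972, 0.1942]
orientation: [-0.09, 0.785, 0.602, 0.119]
force: [-3.3, -9.5, -1.8]
finger_gap: -0.0002
grasp_force: 5.0
```

```bash
python3 - <<'E'
from h import *
R=head(90+np.degrees(JY));Rt=R*Ro.from_euler('y',.3)
s=sense();e=np.array(s['ee_pos'])
u=np.r_[jw(0,1)-jw(0,0),0]
a=plan(e-u*.015,Rt,0)
a=plan([*jw(0,-150),.30],Rt,0,start=a)
a=plan([*jw(18,0),.345],R,0,start=a)
E
```

```text
[0, -0.0, 0.0, -0.0, 0.002, 0.001, 0.0]
1 rows; from [ 0.5631 -0.1972  0.1942] turn [0.002 0.001 0.   ]
[0, 1.1, -0.01, -3.35, 0.0, 0.0, 0.0]
[0, 1.1, -0.01, -3.35, 0.0, 0.0, 0.0]
[0, 1.1, -0.01, -3.35, 0.0, 0.0, 0.0]
3 rows; from [ 0.5631 -0.1972  0.1942] turn [0. 0. 0.]
[0, 3.91, 0.45, 0.03, 0.0, -0.075, 0.0]
[0, 3.91, 0.45, -0.26, 0.0, -0.075, 0.0]
[0, 3.88, 0.45, -0.55, 0.0, -0.075, 0.0]
[0, 3.82, 0.45, -0.84, 0.0, -0.075, 0.0]
4 rows; from [ 0.5634 -0.1953  0.3   ] turn [ 0.  -0.3  0. ]
```

Call:
{"fn": "send_rows", "kwargs": {
  "motion": [
    [[0,-1.43,0,-0.45,0,0,0],[0,1.1,0,-3.35,0,0,0],[0,1.1,0,-3.35,0,0,0],[0,1.1,0,-3.35,0,0,0],[0,0,0,0,0,0,0]]
  ]
}}

```text
clock: 4.83
ee_pos: [0.5608, -0.2101, 0.3067]
orientation: [-0.087, 0.784, 0.602, 0.121]
force: [1.6, 0.1, 1.3]
finger_gap: 0.0002
grasp_force: 0.0
```

Call:
{"fn": "send_rows", "kwargs": {
  "motion": [
    [[0,3.4,0.36,0.1,0,-0.06,0],[0,3.4,0.36,-0.1,0,-0.06,0],[0,3.4,0.36,-0.4,0,-0.06,0],[0,3.4,0.36,-0.6,0,-0.06,0],[0,3.4,0.36,-0.8,0,-0.06,0],[0,0,0,0,0,0,0],[0,0,0,0,0,0,0]]
  ]
}}

```text
clock: 5.42
ee_pos: [0.6201, -0.0535, 0.3486]
orientation: [0.0, 0.793, 0.61, 0.001]
force: [-0.7, 0.2, -0.5]
finger_gap: -0.0001
grasp_force: 0.0
```

```bash
python3 - <<'E'
from h import *
print(tipj())
c=cal('top');p,D=read_camera('top');W=cloud(c,D)
cth,sth=np.cos(JY),np.sin(JY);R=np.array([[cth,-sth],[sth,cth]]);j=np.dstack([(W[...,:2]-JO)@R,W[...,2]])
m=(abs(j[...,0])<.012)&(j[...,1]<-.07)&(j[...,1]>-.17)
for k in np.arange(-.15,-.065,.01):
    q=j[m&(abs(j[...,1]-k)<.005)]; print(round(k,3),np.median(q[:,2]).round(4),end='; ')
E
```

```text
(array([0.0182, 0.0019, 0.1756]), array([-0.7,  0.2, -0.5]), 5.4167)
-0.15 0.0116; -0.14 0.0119; -0.13 0.012; -0.12 0.0123; -0.11 0.0117; -0.1 nan; -0.09 nan; -0.08 nan; -0.07 nan;
  return _methods._mean(a, axis=axis, dtype=dtype,
  ret = ret.dtype.type(ret / rcount)
```

Call:
{"fn": "send_rows", "kwargs": {
  "motion": [
    [[0,0,-0.15,2.96,0,0,0],[0,0,-0.85,0.7,0,0,0],[0,0,-0.86,0.7,0,0,0],[0,0,-0.74,0.75,0,0,0],[0,0,-0.7,0.81,0,0,0],[0,0,0,0,0,0,0]]
  ]
}}

```text
clock: 5.97
ee_pos: [0.5865, -0.0469, 0.2873]
orientation: [-0.001, 0.794, 0.608, -0.0]
force: [0.1, 0.2, -1.2]
finger_gap: 0.0
grasp_force: 0.0
```

Call:
{"fn": "send_rows", "kwargs": {
  "motion": [
    [[0,0,-0.55,0.89,0,0,0],[0,0,-0.53,0.9,0,0,0],[0,0,-0.4,1.0,0,0,0],[0,0,-0.3,1.0,0,0,0],[0,0,-0.2,0.8,0,0,0],[0,0,0,0,0,0,0]]
  ]
}}

```text
clock: 6.47
ee_pos: [0.5681, -0.0405, 0.2412]
orientation: [-0.001, 0.793, 0.609, -0.0]
force: [0.3, 0.3, -0.7]
finger_gap: -0.0
grasp_force: 0.0
```

```bash
python3 -c "
from h import *
print(tipj())"
```

```text
(array([-0.036 ,  0.0008,  0.0682]), array([ 0.3,  0.3, -0.7]), 6.4667)
```

Call:
{"fn": "send_rows", "kwargs": {
  "motion": [
    [[0,0,0,0.4,0,0,0],[0,0,0,0.3,0,0,0],[0,0,0,0.2,0,0,0],[0,0,0,0,0,0,0],[0,0,0,0,0,0,0]]
  ]
}}

```text
clock: 6.88
ee_pos: [0.5691, -0.0408, 0.2343]
orientation: [0.0, 0.793, 0.609, 0.001]
force: [0.3, -0.2, 0.2]
finger_gap: 0.0002
grasp_force: 0.1
```

```bash
python3 - <<'E'
from h import *
print(tipj())
c=cal('wrist');p,D=read_camera('wrist');W=cloud(c,D)
cth,sth=np.cos(JY),np.sin(JY);R=np.array([[cth,-sth],[sth,cth]]);j=np.dstack([(W[...,:2]-JO)@R,W[...,2]])
m=(abs(j[...,1]-.025)<.012)&(D>0)
for k in np.arange(-.09,.05,.01):
    q=j[m&(abs(j[...,0]-k)<.005)]; print(round(k,3),np.median(q[:,2]).round(4) if len(q) else None,end='; ')
E
```

```text
(array([-0.0343,  0.0009,  0.0613]), array([ 0.3, -0.2,  0.2]), 6.8833)
-0.09 0.1435; -0.08 0.1334; -0.07 0.0618; -0.06 0.0612; -0.05 0.134; -0.04 0.1299; -0.03 0.1203; -0.02 0.1365; -0.01 0.0599; -0.0 0.0599; 0.01 0.1272; 0.02 0.0595; 0.03 0.0582; 0.04 0.0579; 0.05 0.0579;
```

```bash
python3 - <<'E'
from h import *
R=head(173)
s=sense();e=np.array(s['ee_pos']);R0=head(90+np.degrees(JY))
a=plan([e[0]-.01,e[1]+.04,.36],R0,1)
a=plan([.516,.285,.38],R,1,start=a)
E
```

```text
[1, 0.9, -0.5, -3.14, 0.0, -0.0, -0.0]
[1, 0.9, -0.5, -3.14, 0.0, -0.0, -0.0]
[1, 0.9, -0.5, -3.14, 0.0, -0.0, -0.0]
[1, 0.9, -0.5, -3.14, 0.0, -0.0, -0.0]
4 rows; from [ 0.5691 -0.0408  0.2344] turn [ 0.002 -0.001 -0.   ]
[1, 1.77, -0.77, -0.13, 0.0, 0.0, -0.114]
[1, 1.84, -0.57, -0.13, 0.0, 0.0, -0.114]
[1, 1.89, -0.35, -0.13, 0.0, 0.0, -0.114]
[1, 1.92, -0.13, -0.13, 0.0, 0.0, -0.114]
[1, 1.92, 0.09, -0.13, 0.0, 0.0, -0.114]
[1, 1.9, 0.3, -0.13, 0.0, 0.0, -0.114]
[1, 1.86, 0.52, -0.13, 0.0, 0.0, -0.114]
[1, 1.78, 0.73, -0.13, 0.0, 0.0, -0.114]
[1, 1.69, 0.92, -0.13, 0.0, 0.0, -0.114]
[1, 1.57, 1.11, -0.13, 0.0, 0.0, -0.114]
[1, 1.44, 1.28, -0.13, 0.0, 0.0, -0.114]
[1, 1.28, 1.44, -0.13, 0.0, 0.0, -0.114]
[1, 1.11, 1.57, -0.13, 0.0, 0.0, -0.114]
[1, 0.92, 1.69, -0.13, 0.0, 0.0, -0.114]
[1, 0.73, 1.78, -0.13, 0.0, 0.0, -0.114]
15 rows; from [ 0.5591 -0.0008  0.36  ] turn [ 0.     0.    -1.711]
```

Call:
{"fn": "send_rows", "kwargs": {
  "motion": [
    [[0,0,0,-3.1,0,0,0],[0,0.9,-0.5,-3.1,0,0,0],[1,1.3,-0.7,-3.1,0,0,0],[1,1.4,-0.8,-3.1,0,0,0]]
  ]
}}

```text
clock: 7.27
ee_pos: [0.5587, -0.0008, 0.3598]
orientation: [0.0, 0.794, 0.608, 0.001]
force: [0.8, -0.7, 1.4]
finger_gap: 0.0233
grasp_force: 0.0
```

Call:
{"fn": "send_rows", "kwargs": {
  "motion": [
    [[1,1.8,-0.8,-0.1,0,0,-0.114],[1,1.8,-0.6,-0.1,0,0,-0.114],[1,1.9,-0.35,-0.1,0,0,-0.114],[1,1.9,-0.13,-0.1,0,0,-0.114],[1,1.9,0.1,-0.1,0,0,-0.114],[1,1.9,0.3,-0.1,0,0,-0.114],[1,1.9,0.5,-0.1,0,0,-0.114],[1,1.8,0.7,-0.1,0,0,-0.114]]
  ]
}}

```text
clock: 7.93
ee_pos: [0.5347, 0.1524, 0.3666]
orientation: [0.001, 0.442, 0.897, 0.001]
force: [-0.0, -0.1, -0.3]
finger_gap: 0.0857
grasp_force: 0.0
```

Call:
{"fn": "send_rows", "kwargs": {
  "motion": [
    [[1,1.7,0.9,-0.1,0,0,-0.114],[1,1.6,1.1,-0.1,0,0,-0.114],[1,1.4,1.3,-0.1,0,0,-0.114],[1,1.3,1.4,-0.1,0,0,-0.114],[1,1.1,1.6,-0.1,0,0,-0.114],[1,0.9,1.7,-0.1,0,0,-0.114],[1,0.7,1.8,-0.1,0,0,-0.114],[1,0,0,0,0,0,0]]
  ]
}}

```text
clock: 8.6
ee_pos: [0.5145, 0.2873, 0.3737]
orientation: [0.001, 0.057, 0.998, 0.001]
force: [-0.3, 0.4, -0.3]
finger_gap: 0.0856
grasp_force: 0.0
```

```bash
python3 - <<'E'
from h import *
s=sense();c=cal('wrist');p,D=read_camera('wrist');cv2.imwrite('pics/w2.png',p[...,::-1])
pt,Dt=read_camera('top');np.savez('w2.npz',p=p,D=D,pt=pt,Dt=Dt)
print(s['clock'],s['ee_pos'],s['qpos'])
print(proj(c,[[.5165,.2893,.09],[.5872,.2841,.112]]))
Wt=cloud(cal('top'),Dt);cth,sth=np.cos(JY),np.sin(JY);R=np.array([[cth,-sth],[sth,cth]]);j=np.dstack([(Wt[...,:2]-JO)@R,Wt[...,2]])
m=(abs(j[...,1])<.035)&(j[...,0]>-.075)&(j[...,0]<.035);print('lid slope',np.polyfit(j[m][:,0],j[m][:,2],1))
m=(abs(j[...,0])<.011)&(j[...,1]<-.065)&(j[...,2]>.033)&(j[...,1]>-.15);print('tube end',np.sort(j[m][:,1])[:6])
E
```

```text
8.6 [0.51451832 0.2873164  0.37373585] [ 4.30167589e-01  4.53383627e-01  1.57929188e+00  9.12518046e-04
  1.10640014e+00 -1.02656832e+00]
[[319.66146174 197.80607704]
 [323.20461989 285.75802071]]
lid slope [-0.00043871  0.05955003]
tube end [-0.08959318 -0.08946192 -0.08890553 -0.08860431 -0.08807034 -0.08785921]
```

View pics/w2.png

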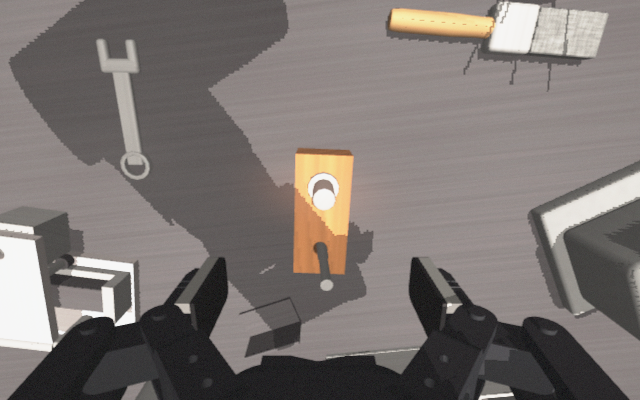

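The view shows the pin top at (324,198), the collar around (323,188), the punch top at (326,285), and open fingertips at x≈226 and 411, centred on 318.5. The tube is home (end at -0.0896) and the lid is down. I'll lower and centre.

Call:
{"fn": "send_rows", "kwargs": {
  "motion": [
    [[1,-0.15,0.4,2.4,0,0,0],[1,0,0,2.4,0,0,0],[1,0,0,2.4,0,0,0],[1,0,0,0,0,0,0],[1,0,0,0,0,0,0]]
  ]
}}

```text
clock: 9.12
ee_pos: [0.5173, 0.2879, 0.3011]
orientation: [-0.0, 0.063, 0.998, -0.0]
force: [0.3, -1.3, 0.5]
finger_gap: 0.0852
grasp_force: 0.0
```

```bash
python3 - <<'E'
from h import *
s=sense();c=cal('wrist');p,D=read_camera('wrist');cv2.imwrite('pics/w3.png',p[...,::-1])
e=np.array(s['ee_pos']);o=Ro.from_quat(np.array(s['orientation'])[[1,2,3,0]]);print(s['clock'],e)
L=o.inv().apply((cloud(c,D)-e).reshape(-1,3)).reshape(D.shape+(3,))
for n,zt in(('pin',e[2]-.09),('punch',e[2]-.112)):
    m=(abs(L[...,2]-zt)<.004)&(np.hypot(L[...,0]-(0 if n=='pin' else -.071),L[...,1])<.03)&(D>0)
    v,u=np.where(m);print(n,m.sum(),L[m].mean(0),(L[m].min(0)+L[m].max(0))/2,u.mean(),v.mean())
m=(abs(L[...,2]-.15)<.015)&(abs(L[...,0])<.02)&(abs(L[...,1])<.07)&(abs(L[...,1])>.03)&(D>0);q=L[m][:,1];print('fingers',q[q<0].max(),q[q>0].min(),q.min(),q.max())
E
```

```text
9.1167 [0.51725045 0.28787865 0.30111604]
pin 735 [7.25159873e-05 4.36414632e-03 2.11761037e-01] [-0.00061299  0.0042803   0.21244176] 324.69795918367345 229.76190476190476
punch 236 [-0.0688949   0.007239    0.18996609] [-0.0696754   0.00732414  0.19076927] 329.3728813559322 346.1398305084746
fingers -0.04210029984870543 0.041923685561121554 -0.05674807446154598 0.05649889702791369
```

View pics/w3.png

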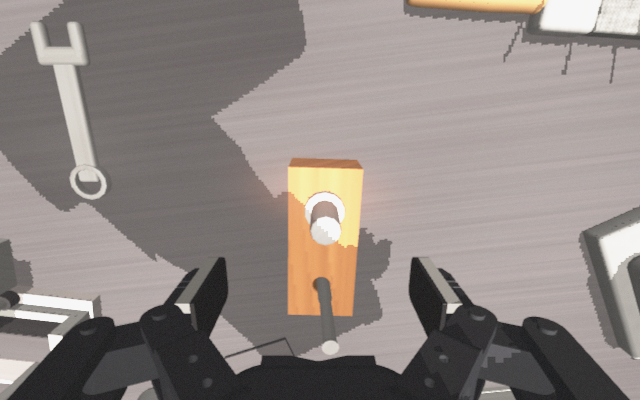

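The pin top is at (324.7,229.8), which in tool axes is (0, +4.3 mm). The fingers are symmetric in depth. I'll shift, descend and grip.

Call:
{"fn": "send_rows", "kwargs": {
  "motion": [
    [[1,0,0.43,1.5,0,0,0],[1,0,0,2.0,0,0,0],[1,0,0,2.0,0,0,0],[1,0,0,1.5,0,0,0],[1,0,0,0,0,0,0],[1,0,0,0,0,0,0]]
  ]
}}

```text
clock: 9.67
ee_pos: [0.5182, 0.293, 0.2328]
orientation: [0.001, 0.062, 0.998, 0.001]
force: [-0.5, 0.3, 0.6]
finger_gap: 0.0856
grasp_force: 0.0
```

Call:
{"fn": "send_rows", "kwargs": {
  "motion": [
    [[0.2,0,0,0,0,0,0],[0.2,0,0,0,0,0,0],[0.2,0,0,0,0,0,0],[0.2,0,0,0,0,0,0],[0.2,0,0,0,0,0,0],[0.2,0,0,0,0,0,0],[0.2,0,0,0,0,0,0],[0.2,0,0,0,0,0,0]]
  ],
  "force": 20
}}

```text
clock: 10.33
ee_pos: [0.5178, 0.293, 0.2318]
orientation: [0.001, 0.061, 0.998, 0.001]
force: [-0.6, 0.2, 4.2]
finger_gap: 0.0195
grasp_force: 21.6
```

Call:
{"fn": "send_rows", "kwargs": {
  "motion": [
    [[0,0,0,0,0,0,0],[0,0,0,0,0,0,0],[0,0,0,0,0,0,0],[0,0,0,0,0,0,0]]
  ]
}}

```text
clock: 10.67
ee_pos: [0.5178, 0.293, 0.2318]
orientation: [0.001, 0.061, 0.998, 0.001]
force: [-0.1, 0.3, 4.6]
finger_gap: 0.0191
grasp_force: 21.6
```

Call:
{"fn": "send_rows", "kwargs": {
  "motion": [
    [[0,0,0,0,0,0,0],[0,0,0,0,0,0,0],[0,0,0,-1.0,0,0,0],[0,0,0,-2.5,0,0,0],[0,0,0,-3.5,0,0,0],[0,0,0,-3.5,0,0,0],[0,0,0,-3.5,0,0,0],[0,0,0,0,0,0,0]]
  ],
  "force": 80
}}

```text
clock: 11.33
ee_pos: [0.5183, 0.2933, 0.3787]
orientation: [0.005, 0.061, 0.998, 0.003]
force: [1.2, -0.0, -0.8]
finger_gap: 0.0179
grasp_force: 78.7
```

```bash
python3 - <<'E'
from h import *
s=sense();e=np.array(s['ee_pos']);c=cal('wrist');p,D=read_camera('wrist');cv2.imwrite('pics/w4.png',p[...,::-1])
o=Ro.from_quat(np.array(s['orientation'])[[1,2,3,0]]);print(e,s['force'],s['finger_gap'])
L=o.inv().apply((cloud(c,D)-e).reshape(-1,3)).reshape(D.shape+(3,))
m=(L[...,2]>.175)&(L[...,2]<.245)&(np.hypot(L[...,0],L[...,1])<.025)&(D>0);print(m.sum())
for a in np.arange(.175,.245,.008):
    q=L[m&(abs(L[...,2]-a)<.004)];print(a.round(3),len(q),q.min(0).round(4) if len(q) else'',q.max(0).round(4) if len(q) else '')
plan([.5452-.025,-.0349,.37],head(173),0)
E
```

```text
[0.51825243 0.29328631 0.37869627] [ 1.17352988 -0.03542196 -0.810228  ] 0.017889620024127483
917
0.175 453 [ 0.0026 -0.0127  0.175 ] [0.0144 0.012  0.179 ]
0.183 278 [ 0.0036 -0.014   0.179 ] [0.0145 0.0134 0.1848]
0.191 0  
0.199 0  
0.207 43 [ 0.0028 -0.0053  0.2058] [0.0061 0.0045 0.2109]
0.215 76 [-2.000e-04 -6.200e-03  2.113e-01] [0.0057 0.0053 0.2187]
0.223 67 [-0.0008 -0.0064  0.2192] [0.0054 0.0054 0.2264]
0.231 0  
0.239 0  
[0, -0.47, -3.61, 0.05, 0.0, 0.001, -0.0]
[0, -0.47, -3.61, 0.05, 0.0, 0.001, -0.0]
[0, -0.47, -3.61, 0.05, 0.0, 0.001, -0.0]
[0, -0.47, -3.61, 0.05, 0.0, 0.001, -0.0]
[0, -0.47, -3.61, 0.05, 0.0, 0.001, -0.0]
[0, -0.47, -3.61, 0.05, 0.0, 0.001, -0.0]
[0, -0.47, -3.61, 0.05, 0.0, 0.001, -0.0]
[0, -0.47, -3.61, 0.06, 0.0, 0.001, -0.0]
[0, -0.47, -3.61, 0.06, 0.0, 0.001, -0.0]
9 rows; from [0.5178 0.293  0.3753] turn [ 0.004  0.006 -0.001]
```

View pics/w4.png

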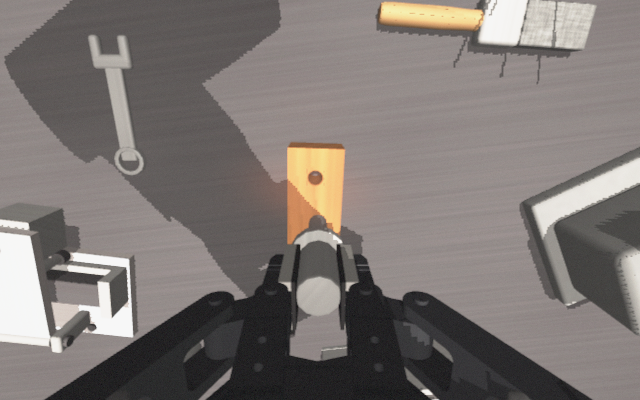

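Pin held centrally: shank at tool y≈-0.4 mm, x≈0, with the tip below it at about (319,220). The punch is still standing in the holder. Now moving to the lid hole.

Call:
{"fn": "send_rows", "kwargs": {
  "motion": [
    [[0,-0.2,-3.6,0,0,0,0],[0,-0.2,-3.6,0,0,0,0],[0,-0.2,-3.6,0,0,0,0],[0,-0.2,-3.6,0,0,0,0],[0,-0.2,-3.6,0,0,0,0],[0,-0.2,-3.6,0,0,0,0],[0,-0.2,-3.6,0,0,0,0],[0,-0.2,-3.6,0,0,0,0]]
  ]
}}

```text
clock: 12.05
ee_pos: [0.4972, 0.0035, 0.3701]
orientation: [-0.001, 0.061, 0.998, 0.0]
force: [0.3, 0.1, -0.7]
finger_gap: 0.0181
grasp_force: 78.7
```

Call:
{"fn": "send_rows", "kwargs": {
  "motion": [
    [[0,-0.5,-3.6,0,0,0,0],[0,-0.5,0,1.0,0,0,0],[0,-0.5,0,1.5,0,0,0],[0,0,0,1.5,0,0,0],[0,0,0,0,0,0,0],[0,0,0,0,0,0,0]]
  ]
}}

```text
clock: 12.55
ee_pos: [0.5083, -0.0322, 0.3301]
orientation: [-0.001, 0.061, 0.998, 0.001]
force: [0.3, -0.1, -1.0]
finger_gap: 0.0174
grasp_force: 78.9
```

```bash
python3 - <<'E'
from h import *
s=sense();e=np.array(s['ee_pos']);c=cal('wrist');p,D=read_camera('wrist');cv2.imwrite('pics/w5.png',cv2.resize(p[100:300,220:420],None,fx=3,fy=3,interpolation=2)[...,::-1]);np.savez('w5.npz',p=p,D=D)
o=Ro.from_quat(np.array(s['orientation'])[[1,2,3,0]]);print(e,s['force'],s['clock'],o.as_matrix()[:,2])
print('pred hole px',proj(c,[.5452,-.0349,.06]),'tip px',proj(c,e+o.apply([0,0,.231])))
E
```

```text
[ 0.50825868 -0.03221397  0.33011941] [ 0.33417737 -0.14005886 -1.02605886] 12.55 [-0.00213747  0.00127586 -0.9999969 ]
pred hole px [[319.66390303 244.26789169]] tip px [[317.72477322 218.83339665]]
```

View pics/w5.png

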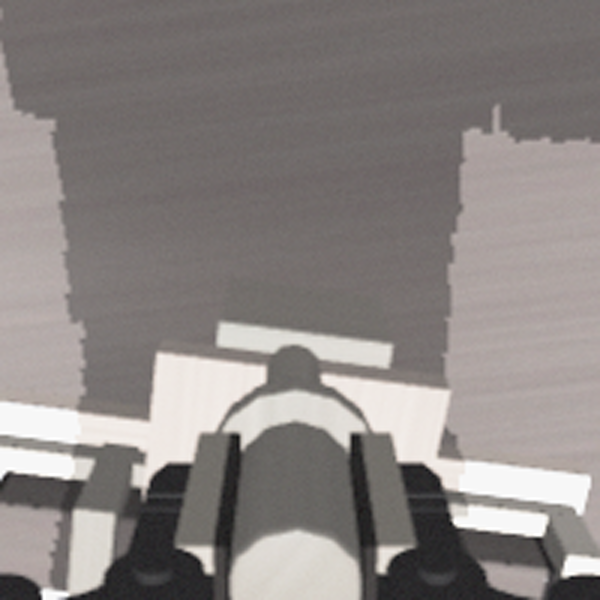

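The crop shows the pin tip at about (318,217) full-frame, with the block hole and lid hole hidden behind the collar. The tool is 37 mm short, so I'll move on.

Call:
{"fn": "send_rows", "kwargs": {
  "motion": [
    [[0,-1.85,0.1,0,0,0,0],[0,-1.85,0.1,0,0,0,0],[0,0,0,0,0,0,0],[0,0,0,0,0,0,0],[0,0,0,0,0,0,0]]
  ]
}}

```text
clock: 13.02
ee_pos: [0.5451, -0.0347, 0.3315]
orientation: [0.0, 0.061, 0.998, 0.0]
force: [-0.3, 0.9, -1.4]
finger_gap: 0.0177
grasp_force: 78.9
```

```bash
python3 - <<'E'
from h import *
s=sense();e=np.array(s['ee_pos']);c=cal('wrist');p,D=read_camera('wrist');cv2.imwrite('pics/w6.png',cv2.resize(p[100:300,220:420],None,fx=3,fy=3,interpolation=2)[...,::-1]);np.savez('w6.npz',p=p,D=D)
o=Ro.from_quat(np.array(s['orientation'])[[1,2,3,0]]);print(e,s['force'],s['clock'],o.as_matrix()[:,2])
print('pred hole px',proj(c,[.5452,-.0349,.06]),'tip px',proj(c,e+o.apply([0,0,.231])))
E
```

```text
[ 0.54506488 -0.03473984  0.33149046] [-0.27463299  0.87130051 -1.39912633] 13.0167 [ 7.25601825e-04  7.73215599e-04 -9.99999438e-01]
pred hole px [[317.25236564 200.79155852]] tip px [[317.70397626 218.82782176]]
```

View pics/w6.png

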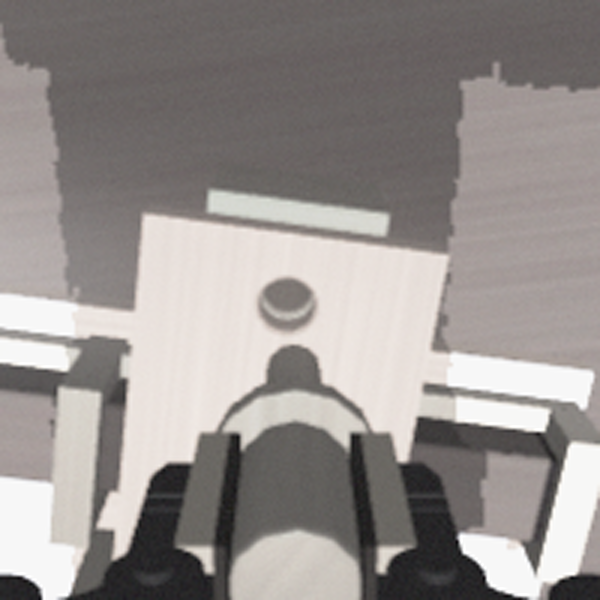

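The crop now shows the lid hole at (287,303), which is (315.6,201) full-frame, and the pin tip just below it at x≈295 (318.2). I'll measure the offset precisely.

```bash
python3 - <<'E'
from h import *
a=np.load('w6.npz');p,D=a['p'],a['D'];c=cal('wrist');s=sense();e=np.array(s['ee_pos']);o=Ro.from_quat(np.array(s['orientation'])[[1,2,3,0]])
g=cv2.cvtColor(p,cv2.COLOR_RGB2GRAY)
W=cloud(c,D);L=o.inv().apply((W-e).reshape(-1,3)).reshape(W.shape)
# lid height around hole
r=W[195:210,290:305];print('lid z left',np.median(r[...,2]));r=W[195:210,330:345];print('right',np.median(r[...,2]));zl=np.median(W[185:192,305:330,2]);print('near edge',zl)
m=((g<195)).astype(np.uint8);m[:188]=0;m[213:]=0;m[:,:300]=0;m[:,332:]=0
cs=cv2.findContours(m,0,1)[0];k=max(cs,key=cv2.contourArea);el=cv2.fitEllipse(k);print('ellipse',el,cv2.boundingRect(k))
for z in(zl,):
    P=cast(c,[el[0]],z)[0];print('hole world',P,'tool',o.inv().apply(P-e))
for v in range(216,232,2):
    row=L[v,300:336];u=np.where((row[:,2]<.235)&(row[:,2]>.18)&(D[v,300:336]>0))[0]+300
    if len(u): print(v,u.min(),u.max(),L[v,u].mean(0).round(4),L[v,u,0].max().round(4))
for zt in(.231,.224,.2,.19):print(zt,proj(c,e+o.apply([[0,0,zt],[.006,0,zt]])))
E
```

```text
lid z left 0.06164385430623407
right 0.06185173288126963
near edge 0.062182185652653814
ellipse ((315.2921447753906, 201.13223266601562), (17.809589385986328, 19.172025680541992), 98.44812774658203) (306, 192, 20, 19)
hole world [ 0.5444894  -0.03643034  0.06218219] tool [ 0.00044343 -0.00193866  0.26927861]
216 312 322 [ 0.0047 -0.0005  0.224 ] 0.0051
218 310 324 [ 0.0043 -0.0005  0.2213] 0.0052
220 309 325 [ 0.0041 -0.0004  0.2181] 0.0053
222 309 325 [ 0.0042 -0.0004  0.2145] 0.0055
224 308 325 [ 0.0039 -0.0008  0.2118] 0.0051
226 308 326 [ 0.0053 -0.0004  0.2052] 0.0145
228 306 327 [ 0.0135 -0.0006  0.1823] 0.0142
230 303 331 [ 0.0128 -0.0003  0.1812] 0.0133
0.231 [[317.7131825  218.83929773]
 [317.70762258 210.51605481]]
0.224 [[317.71005603 222.63632303]
 [317.70428759 214.07555592]]
0.2 [[317.69761427 237.74656922]
 [317.69099782 228.26000886]]
0.19 [[317.69146664 245.21273735]
 [317.6844204  235.28021815]]
```

Call:
{"fn": "send_rows", "kwargs": {
  "motion": [
    [[0,0.1,-0.14,1.0,0,0,0],[0,0,0,1.4,0,0,0],[0,0,0,1.0,0,0,0],[0,0,0,0,0,0,0],[0,0,0,0.3,0,0,0],[0,0,0,0.3,0,0,0],[0,0,0,0.3,0,0,0],[0,0,0,0,0,0,0]]
  ]
}}

```text
clock: 13.73
ee_pos: [0.5444, -0.0362, 0.2879]
orientation: [0.0, 0.061, 0.998, 0.0]
force: [-0.1, 0.3, -1.0]
finger_gap: 0.0179
grasp_force: 78.9
```

Call:
{"fn": "send_rows", "kwargs": {
  "motion": [
    [[0,0,0,0.4,0,0,0],[0,0,0,0.4,0,0,0],[0,0,0,0,0,0,0]]
  ]
}}

```text
clock: 13.98
ee_pos: [0.5443, -0.0362, 0.2795]
orientation: [0.0, 0.061, 0.998, 0.0]
force: [0.4, -0.3, -0.6]
finger_gap: 0.018
grasp_force: 78.9
```

Call:
{"fn": "send_rows", "kwargs": {
  "motion": [
    [[0,0,0,0.3,0,0,0],[0,0,0,0.3,0,0,0],[0,0,0,0.3,0,0,0],[0,0,0,0.3,0,0,0],[0,0,0,0,0,0,0]]
  ]
}}

```text
clock: 14.4
ee_pos: [0.5443, -0.0362, 0.2676]
orientation: [0.0, 0.061, 0.998, 0.0]
force: [-0.4, -0.4, -0.9]
finger_gap: 0.0177
grasp_force: 78.9
```

Call:
{"fn": "send_rows", "kwargs": {
  "motion": [
    [[0,0,0,0.3,0,0,0],[0,0,0,0.3,0,0,0],[0,0,0,0,0,0,0]]
  ]
}}

```text
clock: 14.65
ee_pos: [0.5444, -0.0362, 0.2617]
orientation: [0.0, 0.061, 0.998, 0.0]
force: [-0.0, 0.2, -1.3]
finger_gap: 0.0179
grasp_force: 78.9
```

Call:
{"fn": "send_rows", "kwargs": {
  "motion": [
    [[0,0,0,0.4,0,0,0],[0,0,0,0.4,0,0,0],[0,0,0,0.4,0,0,0],[0,0,0,0.4,0,0,0],[0,0,0,0,0,0,0]]
  ]
}}

```text
clock: 15.07
ee_pos: [0.5444, -0.0362, 0.2455]
orientation: [0.0, 0.061, 0.998, 0.0]
force: [0.1, -0.0, -0.9]
finger_gap: 0.0179
grasp_force: 78.9
```

Call:
{"fn": "send_rows", "kwargs": {
  "motion": [
    [[0,0,0,0.2,0,0,0],[0,0,0,0.2,0,0,0],[0,0,0,0.1,0,0,0],[0,0,0,0,0,0,0],[0,0,0,0,0,0,0]]
  ],
  "force": 110
}}

```text
clock: 15.48
ee_pos: [0.5444, -0.0362, 0.2421]
orientation: [0.0, 0.061, 0.998, 0.0]
force: [-4.7, 1.4, 12.7]
finger_gap: 0.0175
grasp_force: 109.1
```

Call:
{"fn": "send_rows", "kwargs": {
  "motion": [
    [[0,0,0,0.1,0,0,0],[0,0,0,0.1,0,0,0],[0,0,0,0,0,0,0],[0,0,0,0,0,0,0]]
  ]
}}

```text
clock: 15.82
ee_pos: [0.5445, -0.0362, 0.2417]
orientation: [0.001, 0.061, 0.998, 0.0]
force: [-13.8, 0.8, 33.9]
finger_gap: 0.0172
grasp_force: 111.5
```

```bash
python3 - <<'E'
from h import *
s=sense();e=np.array(s['ee_pos']);c=cal('wrist');p,D=read_camera('wrist');W=cloud(c,D)
cth,sth=np.cos(JY),np.sin(JY);R=np.array([[cth,-sth],[sth,cth]]);j=np.dstack([(W[...,:2]-JO)@R,W[...,2]])
for k in(-.075,-.06,-.04,-.02,0):
    q=j[(abs(abs(j[...,1])-.03)<.006)&(abs(j[...,0]-k)<.006)&(D>0)&(j[...,2]<.075)&(j[...,2]>.05)]
    print(k,len(q),np.median(q[:,2]) if len(q) else '')
print(e,s['force'],s['wrist_torque'],s['clock'])
E
```

```text
-0.075 1002 0.05719029824186823
-0.06 877 0.057348643743084925
-0.04 323 0.05738982747683236
-0.02 4 0.05679978465020249
0 6 0.05729207179286868
[ 0.54449327 -0.0361645   0.24167749] [-13.78489925   0.78081828  33.90252013] [ 0.36362692  2.35757149 -0.00472943] 15.8167
```

Call:
{"fn": "send_rows", "kwargs": {
  "motion": [
    [[0,0,0,0,0,0,0],[0,0,0,0,0,0,0],[0,0,0,0,0,0,0],[0,0,0,0,0,0,0]]
  ]
}}

```text
clock: 16.2
ee_pos: [0.5445, -0.0362, 0.2417]
orientation: [0.001, 0.061, 0.998, 0.0]
force: [-14.0, 1.9, 34.2]
finger_gap: 0.0171
grasp_force: 111.5
```

```bash
python3 - <<'E'
from h import *
s=sense();print(s['ee_pos'],s['force'],s['grasp_force'])
pt,D=read_camera('top');W=cloud(cal('top'),D);cth,sth=np.cos(JY),np.sin(JY);R=np.array([[cth,-sth],[sth,cth]]);j=np.dstack([(W[...,:2]-JO)@R,W[...,2]])
m=(abs(j[...,0])<.011)&(j[...,1]<-.065)&(j[...,2]>.033)&(j[...,2]<.06)&(j[...,1]>-.15);print('tube end',np.sort(j[m][:,1])[:4],m.sum())
print(job.sign_off())
E
```

```text
[ 0.54448633 -0.03616705  0.24167118] [-14.04388402   1.92450257  34.19393644] 111.54844164848328
tube end [-0.08980656 -0.08931349 -0.08892075 -0.08858675] 7
the job is handed in; nothing more can be done
None
```

The job is handed in at about 16 s: tube measured home against the stop, lid level, and the pin seated to its collar and held (about 110 N grip) under about 34 N of downward push; sign-off returned no verdict.

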